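# Fetch the dish brush from behind the plant pots on the kitchen window sill

### The arm

A 6-joint arm with a two-finger parallel gripper is mounted at the origin on the work surface. World frame = base frame: x ahead of the robot, y to its left, z up, the work surface at z = 0. Lengths are in m, angles in rad, forces in N, time in s.
With the tool pointing down it reaches from about 0.375 to 0.975 m from the base axis. Payload 3.8 kg.
Tool frame: the origin (TCP) lies at the very end of the fingers, on their centre line; the grasp point (between the pads) lies bot.hold_point_z behind it (bot.hold_point_z is the distance from the TCP to the grasp point, in m); z points along the fingers, y is the line along which they close (so a half turn about z gives the same grasp; the last joint's range is limited). The gripper opens to 85 mm and grips with 20 to 120 N. Pads are 22 mm wide; open, the fingers measure 114 mm over their backs; the gripper's body (76 mm by 85 mm) begins 54 mm behind the grasp point. The pads swing forward as they close: fully open they stand 13 mm farther back than shut.
Start: joints at [1.146, 0.264, 1.604, -0, 1.274, -0.037], TCP at [0.255, 0.625, 0.231] pointing down, gripper open.
Joint ranges: [-2.63, 2.63], [-0.94, 2.18], [0.31, 2.57], [-1.31, 4.45], [0, 2.66], [-2.55, 2.55]. Speed limits (rad/s): [2.57, 2.57, 3.14, 3.14, 3.14, 3.14].

### API

Orientations are given as a rotation vector (axis times angle).
In Python, from workcell import bot gives the robot as it stands.
- The arm moves only by the shell command python3 jog.py FILE [OPENING] [FORCE], which reads ROWS from the file FILE. ROWS is a JSON list that holds a single list of rows (three levels of brackets), with 1 to 5 rows, each of 4 numbers: dx, dy, dz in m, then a turn about the tool's z in rad; each row shifts and turns the commanded pose from where the row before left it, along the tool's axes as they then stand; what a row does not reach is not made up. A row lasts 1/8 s, in which the tool goes at most 0.0625 m and 0.188 rad, less where a joint would pass 70% of its speed; a pose out of reach is approached as far as the arm can. OPENING is the opening from 0.0 (shut) to 1.0 (fully open), set as the command begins (- or left out keeps the last). The fingers move at their own pace and stop on an object; FORCE is the grip in N (left out, the last holds). Time passes only in rows, so rows that do not move let the fingers close. It prints the time, the measured TCP pose, the force, the opening and the grip force at its end. Input that does not fit is refused with a message, and nothing moves.
- bot.read_state(): the state, without advancing time (a new reading comes with each control period).
- bot.read_camera(name): name is "side" or "top" or "wrist"; returns the picture (400x640x3 uint8, red, green, blue); there is no depth.
- bot.camera_info(name): a dict with "intrinsics" (3x3 intrinsics, pixels), "k1" (the pictures are not rectified: a ray, as slopes to the right and down, at radius r is drawn at 1 + k1 r^2 times it, then the intrinsics apply), "extrinsics" (4x4, takes a point from camera to world coordinates). Camera axes: x right, y down, z forward; pixel columns grow to the right and rows downward; lengths in m; the calibration is good to about 2 mm. A picture is of the moment at which its call begins: read the wrist's pose just before it. camera_info takes no time and is no camera call; for the wrist camera it gives the pose at the moment of the call.
- bot.finish_job(): hands the job in; it is judged then, once.
The state is a dict: "time": time; "q": joint angles; "joint_vel": joint speeds; "joint_torque": joint torques, N m; "tool_pos": TCP position; "tcp_rot": TCP orientation; "wrist_force": force on the tool from outside, world axes, zero at the start; "torque": the same for the moment, N m; "width": opening from 0.0 (shut) to 1.0 (fully open); "grip_force": force on a finger pad.
Only numpy, scipy, OpenCV 4.12 (cv2) and the standard library are available. Lean on these libraries where they do the work, as an engineer would, in place of code of your own. Each camera call takes 0.05 s, during which the arm holds its last target. There are 200 camera calls.

### The job

The dish brush has slipped down behind the three little plant pots on the window sill: stand all three pots on the steel draining tray, and then lift the brush out and lay it flat, bristles down, in the long blue brush dish. After that, put each pot back upright in the saucer of its own colour. Keep the pots upright throughout and set them down gently without dropping them, and do not disturb the soap bottle, the jam jar or the mug.

Things in the scene. Friction and masses are not known exactly. Their poses are not given: they have to be found in the camera images.
- pot_terracotta: orange-brown terracotta plant pot with a small purple-leaved plant, 220 g, rigid and round. 80 mm high to the rim; collar 66 mm in diameter over its top 22 mm (grip here), below that it tapers to a 44 mm foot. The plant rises at most 30 mm above the rim, inside it. Origin: centre of the underside, z up. Starts in the saucer of its own colour
- pot_yellow: mustard-yellow glazed plant pot with a small light-green aloe, 220 g, rigid and round. 80 mm high to the rim; collar 66 mm in diameter over its top 22 mm (grip here), below that it tapers to a 44 mm foot. The plant rises at most 30 mm above the rim, inside it. Origin: centre of the underside, z up. Starts in the saucer of its own colour
- pot_teal: dark teal plant pot with a small round dark-green cactus, 220 g, rigid and round. 80 mm high to the rim; collar 66 mm in diameter over its top 22 mm (grip here), below that it tapers to a 44 mm foot. The plant rises at most 30 mm above the rim, inside it. Origin: centre of the underside, z up. Starts in the saucer of its own colour
- saucer_terracotta: round orange-brown terracotta saucer, fixed on the window sill; 76 mm across its rim, rim 9 mm high, flat floor 4 mm thick and about 60 mm across. Origin: centre of the underside (sill height, 50 mm above the worktop), z up. The three saucers stand in a row, in any order of colours, with about 106 mm between neighbours' centres
- saucer_yellow: round mustard-yellow glazed saucer, fixed on the window sill; 76 mm across its rim, rim 9 mm high, flat floor 4 mm thick and about 60 mm across. Origin: centre of the underside (sill height, 50 mm above the worktop), z up. The three saucers stand in a row, in any order of colours, with about 106 mm between neighbours' centres
- saucer_teal: round dark teal saucer, fixed on the window sill; 76 mm across its rim, rim 9 mm high, flat floor 4 mm thick and about 60 mm across. Origin: centre of the underside (sill height, 50 mm above the worktop), z up. The three saucers stand in a row, in any order of colours, with about 106 mm between neighbours' centres
- dish_brush: pale wooden dish brush, 70 g, bristles down on the sill, 64 mm behind the pots' centres; the window rail beyond is 40 mm high. 208 mm long. Origin: mid-length, at the level it lies on; x towards the head, z up. Head 40 mm wide, 26 mm high, 84 mm from the origin. Handle: bar along x, 16 mm wide; at the origin (grip here, across x) its underside is 9 mm up, its top 21 mm
- brush_dish: long shallow blue ceramic brush dish, open on top, fixed on the worktop; outside 250 x 80 mm, wall 5 mm thick and 10 mm high, floor 5 mm thick. Origin: centre of the underside; x along its length, z up
- draining_tray: flat stainless-steel draining tray, fixed on the worktop; 190 mm (its x) by 310 mm (its y). Standing surface 10 mm above the origin, surrounded by a 6 mm wide lip that is 16 mm high. Origin: centre of the underside, z up. The three pots fit in one row along its y, 95 mm apart
- soap_bottle: bystander: green bottle with a white cap, 54 mm across, 150 mm tall, loose on the sill at one end of the row. Origin: centre of the underside, z up
- jam_jar: bystander: amber glass jar with a red lid, 64 mm across, 85 mm tall, loose on the sill at the other end of the row. Origin: centre of the underside, z up
- mug: bystander: red mug, 76 mm across, 85 mm tall, handle at its +y, loose on the worktop. Origin: centre of the underside, z up

How it is judged:
On the way, in this order (a step that is already met when the one before it is completed fails the run):
1. all three pots stand upright on the draining tray (x of pot_terracotta in the frame of draining_tray between -0.075 and 0.075 m and y of pot_terracotta in the frame of draining_tray between -0.135 and 0.135 m and z of each of pot_terracotta, pot_yellow, pot_teal in the frame of draining_tray below 0.016 m and angle between each of pot_terracotta, pot_yellow, pot_teal's own z axis and vertical below 0.12 rad and x of pot_yellow in the frame of draining_tray between -0.075 and 0.075 m and y of pot_yellow in the frame of draining_tray between -0.135 and 0.135 m and x of pot_teal in the frame of draining_tray between -0.075 and 0.075 m and y of pot_teal in the frame of draining_tray between -0.135 and 0.135 m and contact force between the fingers and pot_terracotta below 0.2 N and contact force between the fingers and pot_yellow below 0.2 N and contact force between the fingers and pot_teal below 0.2 N), for 0.2 s.
2. the brush lies flat and released in the brush dish while all three pots stand on the draining tray (x of dish_brush in the frame of brush_dish between -0.02 and 0.02 m and y of dish_brush in the frame of brush_dish between -0.016 and 0.016 m and z of dish_brush in the frame of brush_dish below 0.011 m and angle between each of dish_brush, pot_terracotta, pot_yellow, pot_teal's own z axis and vertical below 0.12 rad and angle between the x axis of dish_brush and the x axis of brush_dish, either way round below 0.25 rad and contact force between the fingers and dish_brush below 0.2 N and x of pot_terracotta in the frame of draining_tray between -0.075 and 0.075 m and y of pot_terracotta in the frame of draining_tray between -0.135 and 0.135 m and z of each of pot_terracotta, pot_yellow, pot_teal in the frame of draining_tray below 0.016 m and x of pot_yellow in the frame of draining_tray between -0.075 and 0.075 m and y of pot_yellow in the frame of draining_tray between -0.135 and 0.135 m and x of pot_teal in the frame of draining_tray between -0.075 and 0.075 m and y of pot_teal in the frame of draining_tray between -0.135 and 0.135 m), for 0.2 s.
At the end, for the whole second after the job is handed in: Each pot upright (0.1 rad) in the saucer of its own colour, centres within 15 mm; brush flat (0.12 rad), bristles down, in the brush dish within 20 mm lengthways, 16 mm sideways and 0.25 rad of its long axis, either way round; all released and at rest (horizontal distance between pot_terracotta and saucer_terracotta below 0.015 m and z of pot_terracotta in the frame of saucer_terracotta between 0 and 0.009 m and angle between each of pot_terracotta, pot_yellow, pot_teal's own z axis and vertical below 0.1 rad and horizontal distance between pot_yellow and saucer_yellow below 0.015 m and z of pot_yellow in the frame of saucer_yellow between 0 and 0.009 m and horizontal distance between pot_teal and saucer_teal below 0.015 m and z of pot_teal in the frame of saucer_teal between 0 and 0.009 m and x of dish_brush in the frame of brush_dish between -0.02 and 0.02 m and y of dish_brush in the frame of brush_dish between -0.016 and 0.016 m and z of dish_brush in the frame of brush_dish below 0.011 m and angle between dish_brush's own z axis and vertical below 0.12 rad and angle between the x axis of dish_brush and the x axis of brush_dish, either way round below 0.25 rad and contact force between the fingers and dish_brush below 0.2 N and contact force between the fingers and pot_terracotta below 0.2 N and contact force between the fingers and pot_yellow below 0.2 N and contact force between the fingers and pot_teal below 0.2 N and linear speed of each of pot_terracotta, pot_yellow, pot_teal, dish_brush below 0.03 m/s); the robot touches nothing.
It fails at once if a pot is tipped (more than 0.5 rad) (angle between any of pot_terracotta, pot_yellow, pot_teal's own z axis and vertical above 0.5 rad).
It fails at once if a pot is dropped (out of the fingers and faster than 0.7 m/s, a fall of 25 mm) ((contact force between the fingers and pot_terracotta below 0.2 N and linear speed of pot_terracotta above 0.7 m/s) or (contact force between the fingers and pot_yellow below 0.2 N and linear speed of pot_yellow above 0.7 m/s) or (contact force between the fingers and pot_teal below 0.2 N and linear speed of pot_teal above 0.7 m/s)).
It fails at once if the soap bottle, the jam jar or the mug is moved more than 20 mm or tipped (distance of any of soap_bottle, jam_jar, mug from where it was at the start of the episode above 0.02 m or angle between any of soap_bottle, jam_jar, mug's own z axis and vertical above 0.3 rad).
It also fails if it takes over 142 s, if anything falls off the work surface, if the arm or the gripper's body presses on something with over 40 N, if the wrist force passes 120 N, or if a joint passes its speed limit or range.

## Working session

There is one attempt and no reset: what is moved stays moved. The work goes in short steps, Python scripts to look and compute and a shell command to move; the robot and the scene stay as the last step left them, time stands still between calls to the robot, and variables do not carry over. Pictures are saved under pics/ and viewed, at most 14 in all, crops included, and the job is handed in when it is done.

```bash
ls; mkdir -p pics
python3 - <<'E'
from workcell import bot
import cv2
for n in ("top","side"):
    im=bot.read_camera(n); cv2.imwrite(f"pics/{n}0.png",im[:,:,::-1])
    i=bot.camera_info(n); print(n,i)
s=bot.read_state();print(s, bot.hold_point_z)
E
```

```text
jog.py
pics
workcell.py
top {'intrinsics': array([[467.93845391,   0.        , 326.25665377],
       [  0.        , 467.93845391, 192.90716789],
       [  0.        ,   0.        ,   1.        ]]), 'k1': -0.023803329291983668, 'extrinsics': array([[ 0.01121731, -0.9933477 ,  0.11460595,  0.40535064],
       [-0.9995172 , -0.00781762,  0.03007069, -0.00514539],
       [-0.0289747 , -0.11488793, -0.9929558 ,  0.96220702],
       [ 0.        ,  0.        ,  0.        ,  1.        ]])}
side {'intrinsics': array([[412.40152621,   0.        , 316.66641006],
       [  0.        , 412.40152621, 200.77153024],
       [  0.        ,   0.        ,   1.        ]]), 'k1': -0.06538163493727345, 'extrinsics': array([[ 0.97589578, -0.14921227,  0.15925807,  0.36841438],
       [-0.21752435, -0.72398695,  0.65461902, -0.57015823],
       [ 0.01762357, -0.67348244, -0.73899311,  0.72527223],
       [ 0.        ,  0.        ,  0.        ,  1.        ]])}
{'time': 0.1, 'q': array([ 1.14610240e+00,  2.64725088e-01,  1.60530035e+00, -4.92786474e-06,
        1.27369467e+00, -3.68886718e-02]), 'joint_vel': array([ 0.00070051, -0.00041424, -0.0047008 ,  0.00183185, -0.00177578,
       -0.00165272]), 'joint_torque': array([ 1.18214302e-03, -5.16706216e+01, -3.68591130e+01, -1.47931505e-04,
        6.38584679e-03,  1.33358935e-06]), 'tool_pos': array([0.25496778, 0.62424729, 0.23002069]), 'tcp_rot': array([-0.60525756, -3.08224406,  0.00325438]), 'wrist_force': array([-0.09840576,  0.36136457, -0.1232918 ]), 'torque': array([-0.04050484, -0.01771116, -0.00393448]), 'grip_force': 0.0, 'width': 0.9972042616870878} 0.0187
```

View pics/top0.png

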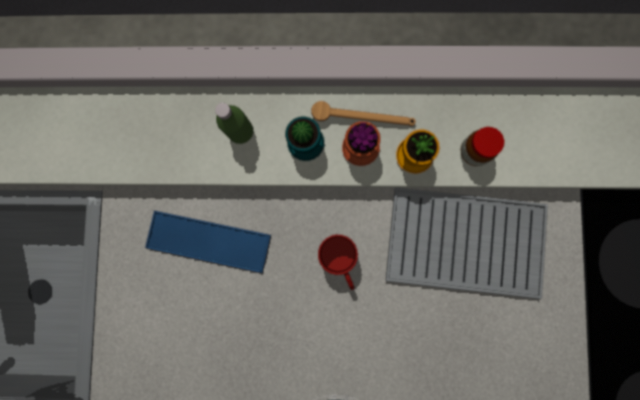

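View pics/side0.png

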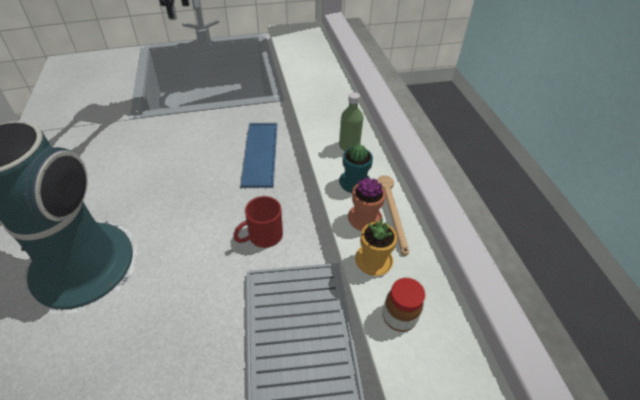

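The top picture shows, left to right, the soap bottle (235,125), teal pot (305,138), terracotta pot (362,143), yellow pot (418,150) and jam jar (485,145). The brush runs from its head at (320,111) to (412,122). The dish is at (208,242), the mug at (338,255) and the tray at (467,246). The side picture shows the same layout. Next I measure them.

```bash
cat > h.py <<'E'
from workcell import bot
import numpy as np, cv2
from scipy.spatial.transform import Rotation as R
from scipy.optimize import least_squares
INF={n:bot.camera_info(n) for n in ("top","side")}
def proj(P,i):
    P=np.atleast_2d(P).astype(float); T=np.linalg.inv(i["extrinsics"]); c=P@T[:3,:3].T+T[:3,3]
    s=c[:,:2]/c[:,2:]; s=s*(1+i["k1"]*(s**2).sum(1,keepdims=True)); K=i["intrinsics"]
    return s*[K[0,0],K[1,1]]+[K[0,2],K[1,2]]
def back(uv,z,i):
    uv=np.atleast_2d(uv).astype(float); K=i["intrinsics"]
    d=np.array([i["k1"],0,0,0,0.])
    s=cv2.undistortPoints(uv[:,None],K,d)[:,0]
    T=i["extrinsics"]; r=np.c_[s,np.ones(len(s))]@T[:3,:3].T
    return T[:3,3]+r*((z-T[2,3])/r[:,2:])
def circ(x,y,z,r):
    a=np.linspace(0,2*np.pi,40,endpoint=False); return np.c_[x+r*np.cos(a),y+r*np.sin(a),0*a+z]
def big(m):
    n,l,s,_=cv2.connectedComponentsWithStats(m.astype(np.uint8)); k=1+np.argmax(s[1:,4]); return l==k
def hull(m):
    v=np.argwhere(m)[:,::-1].astype(np.float32); return cv2.convexHull(v)[:,0]
def cen(h):
    m=cv2.moments(h.astype(np.float32)[:,None]); return np.array([m["m10"],m["m01"]])/m["m00"], m["m00"]
def fit(h,i,discs,x0):
    c0,a0=cen(h)
    f=lambda p: cen(cv2.convexHull(proj(np.vstack([circ(p[0],p[1],z,r) for z,r in discs]),i).astype(np.float32))[:,0])[0]-c0
    p=least_squares(f,x0,diff_step=1e-3).x
    a=cen(cv2.convexHull(proj(np.vstack([circ(p[0],p[1],z,r) for z,r in discs]),i).astype(np.float32))[:,0])[1]
    return p,a0/a
def hsv(im): return [c.astype(int) for c in cv2.split(cv2.cvtColor(im,cv2.COLOR_RGB2HSV))]
def rng(im,h0,h1,s0,v0,v1=255):
    h,s,v=hsv(im); return ((h>=h0)&(h<=h1) if h0<=h1 else (h>=h0)|(h<=h1))&(s>=s0)&(v>=v0)&(v<=v1)
E
python3 - <<'E'
from h import *
im={n:cv2.imread(f"pics/{n}0.png")[:,:,::-1].copy() for n in INF}
for n,pts in (("top",[(305,147),(362,155),(418,165),(350,114),(208,242),(322,245),(488,140),(235,130),(450,150)]),("side",[(352,183),(368,208),(372,262)])):
    h,s,v=hsv(im[n]); print(n,[(h[b,a],s[b,a],v[b,a]) for a,b in pts])
B={"top":(280,105,450,178),"side":(330,140,400,280)}
vis={}
for n in INF:
    i=INF[n]; x0,y0,x1,y1=B[n]; roi=np.zeros((400,640),bool); roi[y0:y1,x0:x1]=1
    v=im[n].copy()
    for name,a in dict(teal=(84,100,110,15),terra=(2,12,100,40),yellow=(15,24,150,60)).items():
        m=big(rng(im[n],*a)&roi); H=hull(m)
        g=back(cen(H)[0],.1,i)[0,:2]
        print(n,name,m.sum(),*fit(H,i,[(.05,.033),(.059,.038),(.134,.033)],g)); cv2.polylines(v,[H.astype(int)],True,(255,0,255))
    vis[n]=v
x=np.vstack([cv2.resize(vis[n][y0:y1,x0:x1],None,fx=4,fy=4,interpolation=0)[:290,:680] if n=="top" else cv2.copyMakeBorder(cv2.resize(vis[n][y0:y1,x0:x1],None,fx=2,fy=2,interpolation=0),0,0,0,680-2*(x1-x0),cv2.BORDER_CONSTANT) for n,(x0,y0,x1,y1) in B.items()])
cv2.imwrite("pics/hull.png",x[:,:,::-1])
t=im["top"];i=INF["top"]
m=big(rng(t,98,115,120,40)&(np.indices((400,640))[0]>200)); r=cv2.minAreaRect(back(hull(m),.010,i)[:,:2].astype(np.float32)); print("dish",r)
h,s,v=hsv(t)
q=np.zeros((400,640),bool); q[95:130,308:420]=1
m=big(rng(t,8,22,60,90)&q); 
r=cv2.minAreaRect(back(hull(m),.069,i)[:,:2].astype(np.float32)); print("brush",r,m.sum(),hull(m).min(0),hull(m).max(0))
q[:]=0;q[220:285,310:365]=1
m=big(rng(t,170,8,120,40)&q); r=back(hull(m),.085,i)[:,:2]; print("mug",r.min(0),r.max(0))
q[:]=0;q[190:305,380:550]=1
print("tray corners",back([(394,197),(546,206),(540,298),(387,282)],.016,i)[:,:2])
print("soap,jar",back([(223,110),(487,141)],.2,i)[0,:2],back((488,141),.135,i)[0,:2])
s=bot.read_state(); print(R.from_rotvec(s["tcp_rot"]).as_matrix().round(3))
E
```

```text
top [(np.int64(85), np.int64(123), np.int64(27)), (np.int64(8), np.int64(190), np.int64(63)), (np.int64(19), np.int64(255), np.int64(76)), (np.int64(16), np.int64(144), np.int64(151)), (np.int64(105), np.int64(158), np.int64(87)), (np.int64(2), np.int64(208), np.int64(70)), (np.int64(1), np.int64(241), np.int64(124)), (np.int64(47), np.int64(128), np.int64(40)), (np.int64(30), np.int64(19), np.int64(157))]
side [(np.int64(91), np.int64(135), np.int64(49)), (np.int64(8), np.int64(126), np.int64(101)), (np.int64(19), np.int64(154), np.int64(111))]
top teal 509 [0.60956142 0.06431835] 0.8156073069312001
top terra 677 [ 0.60156537 -0.04378636] 0.931192984168746
top yellow 710 [ 0.58640927 -0.14952182] 0.885813846202564
side teal 494 [0.60422666 0.05933253] 0.5135977542541913
side terra 802 [ 0.60144795 -0.04304038] 0.7915300119436384
side yellow 904 [ 0.58695029 -0.15255383] 0.8216037891079314
dish ((0.4135499596595764, 0.2655380964279175), (0.24477902054786682, 0.07539203763008118), 79.03536224365234)
brush ((0.6680458188056946, -0.04813048988580704), (0.20447231829166412, 0.037175364792346954), 87.060302734375) 969 [311. 101.] [415. 124.]
mug [ 0.33768015 -0.03519154] [0.42769976 0.03551127]
tray corners [[ 0.50729164 -0.11394214]
 [ 0.49151305 -0.41931432]
 [ 0.30934673 -0.40033501]
 [ 0.33725818 -0.09927356]]
soap,jar [0.6329189  0.19400447] [ 0.59668063 -0.26882215]
[[-0.926  0.378 -0.001]
 [ 0.378  0.926 -0.002]
 [ 0.    -0.002 -1.   ]]
```

View pics/hull.png

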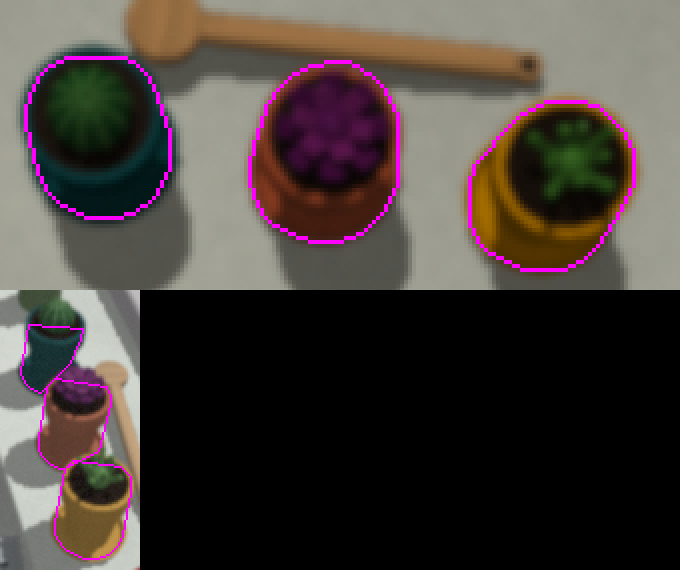

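Run:
```python
from h import *
t=cv2.imread("pics/top0.png")[:,:,::-1].copy(); i=INF["top"]
for n,uv in dict(teal=(303.5,134),terra=(362.3,138.5),yellow=(421.7,147)).items(): print(n,back(uv,.134,i)[0,:2])
q=np.zeros((400,640),bool); q[95:130,308:420]=1
m=big(rng(t,8,22,60,90)&q); w=back(np.argwhere(m)[:,::-1],.07,i)[:,:2]
a=w[w[:,1]<.0]; l=cv2.fitLine(a.astype(np.float32),cv2.DIST_L2,0,.01,.01).ravel(); d=l[:2]*np.sign(l[1]); p=(w-l[2:])@d
c=l[2:]+d*(p.min()+p.max())/2; print("brush",c,d,np.ptp(p))
P=np.array([[.6096,.0643],[.6015,-.0437],[.5866,-.1505]])
box=lambda c,a,lx,ly,z:np.c_[np.array([[1,1],[1,-1],[-1,-1],[-1,1]])*[lx/2,ly/2]@np.array([[np.cos(a),np.sin(a)],[-np.sin(a),np.cos(a)]])+c,[z]*4]
S=8; v=cv2.resize(t,None,fx=2,fy=2,interpolation=cv2.INTER_CUBIC)
def dr(X,c): cv2.polylines(v,[np.round((proj(X,i)*2+.5)*S).astype(int)],True,c,1,cv2.LINE_AA,3)
for x,y in P: dr(circ(x,y,.134,.033),(255,0,255)); dr(circ(x,y,.059,.038),(255,255,255))
dr(box(np.array([.4135,.2655]),np.radians(79.04),.25,.08,.01),(255,255,0))
dr(box(np.array([.4113,-.2582]),-.078,.19,.31,.016),(255,0,0))
dr(box(c,np.arctan2(d[1],d[0]),.208,.016,.071),(0,0,255))
cv2.imwrite("pics/ov.png",v[180:620,280:1100][:, :,::-1][:, :800])
```

```text
teal [0.60807468 0.06239825]
terra [ 0.60022531 -0.04398552]
yellow [ 0.58520733 -0.15045912]
brush [ 0.66263851 -0.04784162] [0.11872872 0.9929267 ] 0.2049236573191413
```

View pics/ov.png

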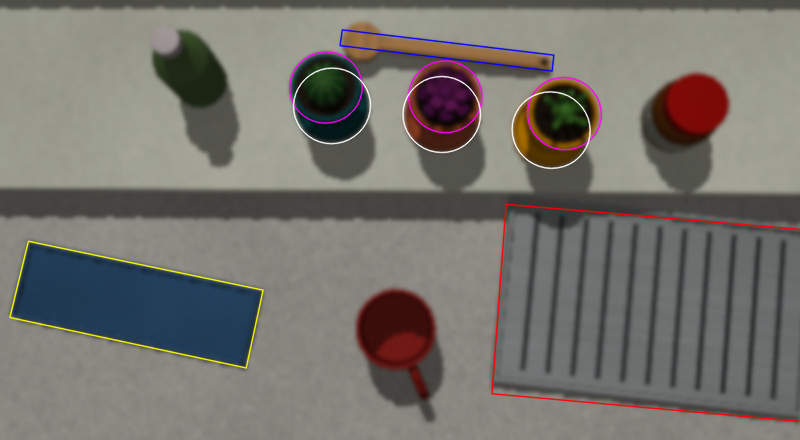

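The overlay fits all five: pots, brush, dish, tray and saucers. I'll turn the tool first, then go to the yellow pot.

```bash
cat >> h.py <<'E'
YT=np.array([.586,-.1505]);TE=np.array([.601,-.0437]);TL=np.array([.609,.063])
BR=np.array([.6626,-.0478]); DI=np.array([.4135,.2655]); TR=np.array([.4113,-.2582]); ty=np.array([np.sin(.078),np.cos(.078)])
def rem(x,y,z,yaw=-.107,rows=1):
    "remaining shift in tool axes, and turn"
    s=bot.read_state(); M=R.from_rotvec(s["tcp_rot"]).as_matrix()
    d=M.T@(np.array([x,y,z])-s["tool_pos"]); a=np.arctan2(M[1,1],M[0,1])
    print("t",round(s["time"],2),"tcp",s["tool_pos"].round(4),"yaw",round(a,3),"tilt",round(float(np.arccos(-M[2,2])),4),"| rem",d.round(4),"turn",round(-(yaw-a),3),"F",s["wrist_force"].round(1),"grip",round(s["grip_force"],1),"w",round(s["width"],3),"q6",round(s["q"][5],2))
E
echo '[[[0,0,-0.02,0.18],[0,0,-0.01,0.18],[0,0,0,0.18],[0,0,0,0.18],[0,0,0,0.18]]]' > next.json && python3 jog.py next.json 1.0
echo '[[[0,0,0,0.18],[0,0,0,0.18],[0,0,0,0.03],[0,0,0,0]]]' > next.json && python3 jog.py next.json
python3 -c "
from h import *
rem(*YT,.2)"
```

```text
time: 0.72
tool_pos: [0.2551, 0.6245, 0.2605]
tcp_rot: [1.893, 2.507, -0.002]
wrist_force: [-0.4, -0.4, 0.5]
width: 1.003
grip_force: 0.0
time: 1.23
tool_pos: [0.2552, 0.6247, 0.2609]
tcp_rot: [2.334, 2.102, -0.001]
wrist_force: [-0.2, -0.4, -0.1]
width: 1.002
grip_force: 0.0
t 1.23 tcp [0.2552 0.6247 0.2609] yaw -0.105 tilt 0.0007 | rem [-0.7364  0.4099  0.0613] turn 0.002 F [-0.2 -0.4 -0.1] grip 0.0 w 1.002 q6 1.25
```

```bash
echo '[[[-0.05,0.028,0,0],[-0.05,0.028,0,0],[-0.05,0.028,0,0],[-0.05,0.028,0,0],[-0.05,0.028,0,0]]]' > next.json && python3 jog.py next.json
echo '[[[-0.05,0.028,0,0],[-0.05,0.028,0,0],[-0.05,0.028,0,0],[-0.05,0.028,0,0],[-0.05,0.028,0,0]]]' > next.json && python3 jog.py next.json |head -2
echo '[[[-0.05,0.028,0,0],[-0.05,0.028,0,0],[-0.05,0.028,0,0],[-0.05,0.028,0.01,0],[0,0,0,0]]]' > next.json && python3 jog.py next.json |head -2
python3 -c "
from h import *
rem(*YT,.2)"
```

```text
time: 1.85
tool_pos: [0.3682, 0.3597, 0.2614]
tcp_rot: [2.334, 2.103, 0.001]
wrist_force: [0.6, -0.0, -0.2]
width: 0.999
grip_force: 0.0
time: 2.48
tool_pos: [0.4807, 0.0961, 0.2616]
time: 3.1
tool_pos: [0.5706, -0.1164, 0.2499]
t 3.1 tcp [ 0.5706 -0.1164  0.2499] yaw -0.11 tilt 0.0017 | rem [-0.0321  0.0191  0.0499] turn -0.003 F [ 0.   1.  -0.7] grip 0.0 w 1.003 q6 -0.13
```

```bash
echo '[[[-0.032,0.019,0.03,0],[0,0,0,0]]]' > next.json && python3 jog.py next.json |head -2
python3 - <<'E'
from h import *
rem(*YT,.101)
i=bot.camera_info("wrist"); im=bot.read_camera("wrist"); print(i["extrinsics"].round(3))
v=im.copy()
for P in (YT,TE):
    for z,r,c in ((.134,.033,(255,0,255)),(.059,.038,(255,255,255))):
        cv2.polylines(v,[np.round(proj(circ(*P,z,r),i)*8).astype(int)],True,c,1,cv2.LINE_AA,3)
cv2.imwrite("pics/w1.png",v[:,:,::-1])
E
```

```text
time: 3.35
tool_pos: [0.5842, -0.1471, 0.2184]
t 3.35 tcp [ 0.5842 -0.1471  0.2184] yaw -0.107 tilt 0.0052 | rem [-0.0033  0.0027  0.1174] turn -0.0 F [-0.8  0.4  0. ] grip 0.0 w 0.997 q6 -0.18
[[ 0.994 -0.099 -0.039  0.595]
 [-0.106 -0.942 -0.318 -0.065]
 [-0.006  0.32  -0.947  0.361]
 [ 0.     0.     0.     1.   ]]
```

View pics/w1.png

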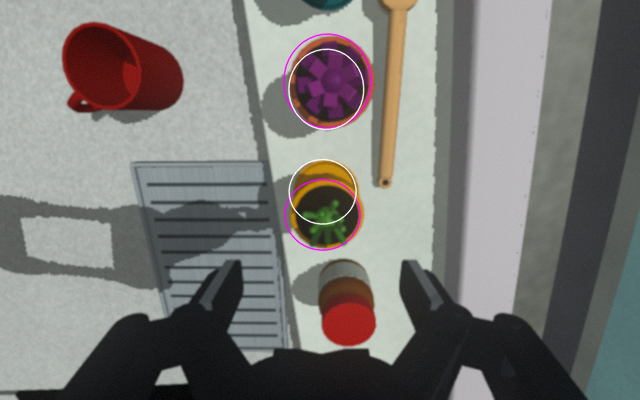

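The model circles fall within 2–3 mm of the yellow (326,213) and terracotta (330,82) rims. I'll descend and grip.

```bash
echo '[[[-0.0033,0.0027,0.03,0],[0,0,0.045,0],[0,0,0.042,0],[0,0,0,0],[0,0,0,0]]]' > next.json && python3 jog.py next.json |head -3
python3 -c "
from h import *
rem(*YT,.101)"
echo '[[[0,0,0,0],[0,0,0,0],[0,0,0,0],[0,0,0,0],[0,0,0,0]]]' > next.json && python3 jog.py next.json 0.6 40
```

```text
time: 4.03
tool_pos: [0.5894, -0.1499, 0.1066]
tcp_rot: [2.334, 2.099, 0.003]
t 4.03 tcp [ 0.5894 -0.1499  0.1066] yaw -0.106 tilt 0.0028 | rem [-0.001  -0.0033  0.0056] turn 0.001 F [ 0.7 -0.6  0.8] grip 0.0 w 1.0 q6 -0.18
time: 4.65
tool_pos: [0.5898, -0.1508, 0.1077]
tcp_rot: [2.334, 2.097, 0.004]
wrist_force: [-1.3, 0.6, 5.5]
width: 0.756
grip_force: 43.2
```

```bash
echo '[[[0,0,-0.01,0],[0,0,-0.03,0],[0,0,-0.03,0],[0,0,-0.02,0],[0,0,0,0]]]' > next.json && python3 jog.py next.json 
python3 -c "
from h import *
print(TR-.095*ty,TR,TR+.095*ty)
rem(*(TR-.095*ty),.19)"
```

```text
time: 5.28
tool_pos: [0.5896, -0.1509, 0.197]
tcp_rot: [2.334, 2.097, 0.004]
wrist_force: [0.5, -0.2, -2.0]
width: 0.761
grip_force: 44.9
[ 0.40389751 -0.35291116] [ 0.4113 -0.2582] [ 0.41870249 -0.16348884]
t 5.28 tcp [ 0.5896 -0.1509  0.197 ] yaw -0.107 tilt 0.0049 | rem [-0.2207 -0.1631  0.0064] turn 0.0 F [ 0.5 -0.2 -2. ] grip 44.9 w 0.761 q6 -0.18
```

```bash
echo '[[[-0.02,-0.015,0,0],[-0.04,-0.03,0,0],[-0.045,-0.033,0,0],[-0.045,-0.033,0,0],[-0.04,-0.03,0,0]]]' > next.json && python3 jog.py next.json |head -2
echo '[[[-0.022,-0.015,0.01,0],[-0.007,-0.005,0.03,0],[0,0,0.03,0],[0,0,0.02,0],[0,0,0,0]]]' > next.json && python3 jog.py next.json 
python3 -c "
from h import *
rem(*(TR-.095*ty),.065)"
```

```text
time: 5.9
tool_pos: [0.4254, -0.3248, 0.1926]
time: 6.52
tool_pos: [0.4023, -0.3489, 0.1009]
tcp_rot: [-2.332, -2.095, 0.001]
wrist_force: [-0.0, -0.1, -2.5]
width: 0.754
grip_force: 45.0
t 6.53 tcp [ 0.4023 -0.3489  0.1009] yaw -0.107 tilt 0.0072 | rem [-0.004   0.0023  0.0358] turn -0.0 F [-0.  -0.1 -2.5] grip 45.0 w 0.754 q6 -0.65
```

```bash
echo '[[[-0.003,0.001,0.015,0],[0,0,0.012,0],[0,0,0.005,0],[0,0,0.002,0],[0,0,0,0]]]' > next.json && python3 jog.py next.json 
python3 -c "
from h import *
rem(*(TR-.095*ty),.065)"
```

```text
time: 7.15
tool_pos: [0.4054, -0.3541, 0.0705]
tcp_rot: [2.337, 2.099, 0.0]
wrist_force: [-0.0, 0.7, -0.6]
width: 0.756
grip_force: 45.0
t 7.15 tcp [ 0.4054 -0.3541  0.0705] yaw -0.107 tilt 0.0003 | rem [ 0.0011 -0.0016  0.0055] turn 0.0 F [-0.   0.7 -0.6] grip 45.0 w 0.756 q6 -0.66
```

```bash
for i in 1; do echo '[[[0,0,0.003,0],[0,0,0,0]]]' > next.json && python3 jog.py next.json | sed -n '2p;4p'; echo '[[[0,0,0.002,0],[0,0,0,0]]]' > next.json && python3 jog.py next.json | sed -n '2p;4p';echo '[[[0,0,0.001,0],[0,0,0,0]]]' > next.json && python3 jog.py next.json | sed -n '2p;4p'; done
```

```text
tool_pos: [0.4053, -0.354, 0.0673]
wrist_force: [-0.1, -0.1, -1.9]
tool_pos: [0.4051, -0.354, 0.0651]
wrist_force: [0.2, -0.2, -2.7]
tool_pos: [0.4052, -0.354, 0.0642]
wrist_force: [0.9, -0.0, -1.6]
```

```bash
echo '[[[0,0,0.001,0],[0,0,0,0]]]' > next.json && python3 jog.py next.json | sed -n '2p;4p'; echo '[[[0,0,0.001,0],[0,0,0,0]]]' > next.json && python3 jog.py next.json | sed -n '2p;4p'; echo '[[[0,0,0.001,0],[0,0,0,0]]]' > next.json && python3 jog.py next.json | sed -n '2p;4p'
```

```text
tool_pos: [0.4054, -0.3543, 0.0638]
wrist_force: [-1.4, 2.4, 2.7]
tool_pos: [0.4054, -0.3545, 0.0637]
wrist_force: [-5.0, 2.0, 9.8]
tool_pos: [0.4054, -0.3547, 0.0637]
wrist_force: [-5.7, 2.3, 14.2]
```

Contact came at TCP z 0.0638, just as predicted. I'll release, rise and go to the terracotta pot.

```bash
echo '[[[0,0,-0.002,0],[0,0,0,0],[0,0,0,0],[0,0,0,0]]]' > next.json && python3 jog.py next.json 1.0
echo '[[[0,0,-0.02,0],[0,0,-0.04,0],[0,0,-0.05,0],[0,0,-0.05,0],[0,0,0,0]]]' > next.json && python3 jog.py next.json | sed -n '2p;4p'
python3 -c "
from h import *
rem(*TE,.21)"
```

```text
time: 9.15
tool_pos: [0.4051, -0.3539, 0.0629]
tcp_rot: [-2.337, -2.099, 0.0]
wrist_force: [-0.4, 0.2, -0.5]
width: 1.002
grip_force: 0.0
tool_pos: [0.4079, -0.3565, 0.2289]
wrist_force: [0.3, 0.7, -0.2]
t 9.78 tcp [ 0.4079 -0.3565  0.2289] yaw -0.107 tilt 0.0104 | rem [0.3317 0.1585 0.0181] turn 0.0 F [ 0.3  0.7 -0.2] grip 0.0 w 0.999 q6 -0.66
```

```bash
echo '[[[0.048,0.023,0,0],[0.048,0.023,0,0],[0.048,0.023,0,0],[0.048,0.023,0,0],[0.048,0.023,0,0]]]' > next.json && python3 jog.py next.json |head -2
echo '[[[0.048,0.023,0,0],[0.03,0.014,0,0],[0.01,0.005,0.01,0],[0,0,0,0]]]' > next.json && python3 jog.py next.json |head -2
python3 -c "
from h import *
rem(*TE,.1077)"
```

```text
time: 10.4
tool_pos: [0.5452, -0.126, 0.2217]
time: 10.9
tool_pos: [0.5949, -0.0444, 0.2106]
t 10.9 tcp [ 0.5949 -0.0444  0.2106] yaw -0.106 tilt 0.0046 | rem [0.0014 0.0064 0.1029] turn 0.001 F [-0.7 -1.   0.5] grip 0.0 w 1.001 q6 -0.01
```

```bash
echo '[[[0.001,0.006,0.03,0],[0,0,0.04,0],[0,0,0.025,0],[0,0,0.008,0],[0,0,0,0]]]' > next.json && python3 jog.py next.json |head -2
echo '[[[0,0,0,0],[0,0,0,0],[0,0,0,0],[0,0,0,0]]]' > next.json && python3 jog.py next.json 0.6 40
python3 -c "
from h import *
rem(*TE,.1077)"
```

```text
time: 11.52
tool_pos: [0.6019, -0.0453, 0.11]
time: 12.02
tool_pos: [0.6037, -0.0446, 0.1124]
tcp_rot: [2.335, 2.098, 0.003]
wrist_force: [-1.5, 0.0, 6.6]
width: 0.757
grip_force: 44.9
t 12.03 tcp [ 0.6037 -0.0446  0.1124] yaw -0.107 tilt 0.0032 | rem [ 0.0006 -0.0028  0.0047] turn 0.0 F [-1.5  0.   6.6] grip 44.9 w 0.757 q6 -0.01
```

```bash
echo '[[[0,0,-0.01,0],[0,0,-0.03,0],[0,0,-0.03,0],[0,0,-0.02,0],[0,0,0,0]]]' > next.json && python3 jog.py next.json  | sed -n '2p;4p;6p'
python3 -c "
from h import *
rem(*TR,.19)"
```

```text
tool_pos: [0.6038, -0.0444, 0.2024]
wrist_force: [0.2, -0.1, -1.8]
grip_force: 44.8
t 12.65 tcp [ 0.6038 -0.0444  0.2024] yaw -0.107 tilt 0.004 | rem [-0.2331 -0.1686  0.0117] turn 0.0 F [ 0.2 -0.1 -1.8] grip 44.8 w 0.755 q6 -0.01
```

```bash
echo '[[[-0.02,-0.015,0,0],[-0.04,-0.03,0,0],[-0.045,-0.033,0,0],[-0.045,-0.033,0,0],[-0.045,-0.033,0,0]]]' > next.json && python3 jog.py next.json |head -2
echo '[[[-0.028,-0.018,0.005,0],[-0.01,-0.006,0.02,0],[0,0,0.04,0],[0,0,0.035,0],[0,0,0,0]]]' > next.json && python3 jog.py next.json |head -2
echo '[[[0,0,0.01,0],[0,0,0.006,0],[0,0,0,0]]]' > next.json && python3 jog.py next.json |head -2
python3 -c "
from h import *
rem(*TR,.0684)"
```

```text
time: 13.28
tool_pos: [0.4351, -0.2237, 0.1984]
time: 13.9
tool_pos: [0.4057, -0.2557, 0.0958]
time: 14.28
tool_pos: [0.4107, -0.2582, 0.0846]
t 14.28 tcp [ 0.4107 -0.2582  0.0846] yaw -0.107 tilt 0.0005 | rem [0.     0.0005 0.0162] turn 0.0 F [-0.5 -0.  -0.8] grip 45.3 w 0.755 q6 -0.51
```

```bash
echo '[[[0,0,0.008,0],[0,0,0.005,0],[0,0,0.001,0],[0,0,0,0]]]' > next.json && python3 jog.py next.json | sed -n '2p;4p'
echo '[[[0,0,0.001,0],[0,0,0.001,0],[0,0,0,0]]]' > next.json && python3 jog.py next.json | sed -n '2p;4p'
echo '[[[0,0,0.001,0],[0,0,0,0]]]' > next.json && python3 jog.py next.json | sed -n '2p;4p'
```

```text
tool_pos: [0.4105, -0.258, 0.0701]
wrist_force: [-0.1, -0.1, -1.4]
tool_pos: [0.4107, -0.2582, 0.0685]
wrist_force: [-0.3, -1.1, -0.4]
tool_pos: [0.4107, -0.2584, 0.0684]
wrist_force: [-2.6, 1.5, 5.9]
```

```bash
echo '[[[0,0,0,0],[0,0,0,0],[0,0,0,0],[0,0,0,0]]]' > next.json && python3 jog.py next.json 1.0 |sed -n '2p;4,6p'
echo '[[[0,0,-0.02,0],[0,0,-0.04,0],[0,0,-0.05,0],[0,0,-0.04,0],[0,0,0,0]]]' > next.json && python3 jog.py next.json | sed -n '2p;4p'
python3 -c "
from h import *
rem(*TL,.21)"
```

```text
tool_pos: [0.4105, -0.258, 0.0672]
wrist_force: [0.4, -0.3, 0.5]
width: 0.998
grip_force: 0.0
tool_pos: [0.4129, -0.2597, 0.2217]
wrist_force: [0.4, -0.5, -0.2]
t 16.52 tcp [ 0.4129 -0.2597  0.2217] yaw -0.107 tilt 0.0085 | rem [0.3419 0.1604 0.0115] turn 0.0 F [ 0.4 -0.5 -0.2] grip 0.0 w 1.002 q6 -0.51
```

```bash
echo '[[[0.048,0.023,0,0],[0.048,0.023,0,0],[0.048,0.023,0,0],[0.048,0.023,0,0],[0.048,0.023,0,0]]]' > next.json && python3 jog.py next.json |head -2
echo '[[[0.048,0.023,0,0],[0.036,0.015,0,0],[0.018,0.007,0.01,0],[0,0,0,0]]]' > next.json && python3 jog.py next.json |head -2
python3 -c "
from h import *
rem(*TL,.1077)"
```

```text
time: 17.15
tool_pos: [0.5503, -0.0301, 0.2155]
time: 17.65
tool_pos: [0.6047, 0.0653, 0.2044]
t 17.65 tcp [0.6047 0.0653 0.2044] yaw -0.105 tilt 0.0049 | rem [-0.0018  0.005   0.0966] turn 0.002 F [-0.6 -0.6 -0.8] grip 0.0 w 1.0 q6 0.17
```

```bash
echo '[[[-0.001,0.005,0.03,0],[0,0,0.035,0],[0,0,0.025,0],[0,0,0.01,0],[0,0,0,0]]]' > next.json && python3 jog.py next.json |head -2
echo '[[[0,0,0,0],[0,0,0,0],[0,0,0,0],[0,0,0,0]]]' > next.json && python3 jog.py next.json 0.6 40 | sed -n '2p;4,6p'
echo '[[[0,0,-0.01,0],[0,0,-0.03,0],[0,0,-0.03,0],[0,0,-0.02,0],[0,0,0,0]]]' > next.json && python3 jog.py next.json  | sed -n '2p;4p;6p'
python3 -c "
from h import *
rem(*(TR+.095*ty),.19)"
```

```text
time: 18.27
tool_pos: [0.6101, 0.0623, 0.1066]
tool_pos: [0.6123, 0.0633, 0.1092]
wrist_force: [-1.1, -1.5, 5.9]
width: 0.755
grip_force: 45.2
tool_pos: [0.6123, 0.0635, 0.1993]
wrist_force: [-0.0, 0.0, -3.4]
grip_force: 45.0
t 19.4 tcp [0.6123 0.0635 0.1993] yaw -0.107 tilt 0.0038 | rem [-0.2464 -0.1683  0.0085] turn 0.0 F [-0.   0.  -3.4] grip 45.0 w 0.755 q6 0.17
```

```bash
echo '[[[-0.025,-0.017,0,0],[-0.045,-0.031,0,0],[-0.045,-0.031,0,0],[-0.045,-0.031,0,0],[-0.045,-0.031,0,0]]]' > next.json && python3 jog.py next.json |head -2
echo '[[[-0.031,-0.02,0,0],[-0.01,-0.007,0.02,0],[0,0,0.04,0],[0,0,0.035,0],[0,0,0,0]]]' > next.json && python3 jog.py next.json |head -2
echo '[[[0,0,0.01,0],[0,0,0.006,0],[0,0,0,0]]]' > next.json && python3 jog.py next.json |head -2
python3 -c "
from h import *
rem(*(TR+.095*ty),.0652)"
```

```text
time: 20.02
tool_pos: [0.4466, -0.1261, 0.1955]
time: 20.65
tool_pos: [0.4135, -0.1615, 0.0981]
time: 21.02
tool_pos: [0.418, -0.1633, 0.0866]
t 21.02 tcp [ 0.418  -0.1633  0.0866] yaw -0.107 tilt 0.0004 | rem [-0.0001  0.0007  0.0214] turn 0.0 F [-0.6  0.7 -2.7] grip 45.6 w 0.755 q6 -0.32
```

```bash
echo '[[[0,0,0.01,0],[0,0,0.007,0],[0,0,0.0025,0],[0,0,0,0]]]' > next.json && python3 jog.py next.json | sed -n '2p;4p'
echo '[[[0,0,0.001,0],[0,0,0.001,0],[0,0,0,0]]]' > next.json && python3 jog.py next.json | sed -n '2p;4p'
echo '[[[0,0,0.001,0],[0,0,0,0]]]' > next.json && python3 jog.py next.json | sed -n '2p;4p'
```

```text
tool_pos: [0.4174, -0.1632, 0.0664]
wrist_force: [-0.4, -0.0, -1.6]
tool_pos: [0.418, -0.1634, 0.0652]
wrist_force: [-0.8, 0.6, 1.2]
tool_pos: [0.4181, -0.1635, 0.0652]
wrist_force: [-4.1, 1.2, 10.4]
```

Release, rise, and check with pictures.

```bash
echo '[[[0,0,0,0],[0,0,0,0],[0,0,0,0],[0,0,0,0]]]' > next.json && python3 jog.py next.json 1.0 |sed -n '2p;4,6p'
echo '[[[0,0,-0.02,0],[0,0,-0.04,0],[0,0,-0.05,0],[0,0,-0.02,0],[0,0,0,0]]]' > next.json && python3 jog.py next.json | sed -n '2p;4p'
echo '[[[0.05,0.01,0,0],[0.05,0.01,0,0],[0.05,0.01,0,0],[0.05,0.01,0,0],[0,0,0,0]]]' > next.json && python3 jog.py next.json | sed -n '2p;4p'
python3 - <<'E'
from h import *
rem(*BR,.12,yaw=-.119)
t=bot.read_camera("top"); i=INF["top"]
v=cv2.resize(t,None,fx=2,fy=2,interpolation=cv2.INTER_CUBIC)
for k in (-1,0,1): cv2.polylines(v,[np.round(proj(circ(*(TR+k*.095*ty),.09,.033),i)*16).astype(int)],True,(255,0,255),1,cv2.LINE_AA,3)
cv2.imwrite("pics/t2.png",v[170:620,380:1120,::-1])
E
```

```text
tool_pos: [0.4176, -0.1632, 0.0636]
wrist_force: [0.4, -0.6, 0.1]
width: 1.0
grip_force: 0.0
tool_pos: [0.4192, -0.164, 0.1958]
wrist_force: [-0.7, -0.7, 0.4]
tool_pos: [0.4782, 0.0341, 0.1917]
wrist_force: [-0.3, -0.1, -0.6]
t 23.9 tcp [0.4782 0.0341 0.1917] yaw -0.102 tilt 0.0032 | rem [-0.0627  0.192   0.0711] turn 0.017 F [-0.3 -0.1 -0.6] grip 0.0 w 0.998 q6 0.12
```

View pics/t2.png

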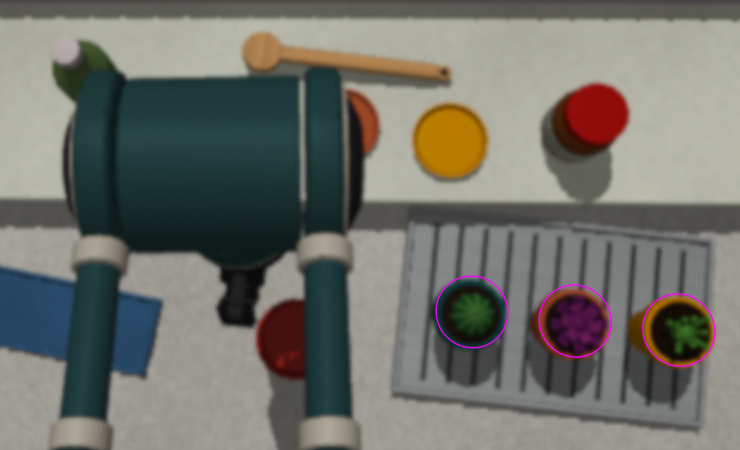

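All three pots stand centred on the tray, inside their overlay circles. The yellow saucer is visible at crop (451,142). Next I check the brush with the wrist camera.

```bash
echo '[[[-0.015,0.045,0,0.017],[-0.007,0.05,0,0],[0,0.05,0,0],[0,0.04,0.02,0],[0,0,0,0]]]' > next.json && python3 jog.py next.json 0.45| sed -n '2p;4,5p'
python3 - <<'E'
from h import *
d=np.array([.1187,.9929]); G=BR+.04*d; rem(*G,.12,yaw=-.119)
t=bot.read_camera("top"); print("yellow saucer",back((415.5,156),.059,INF["top"])[0,:2], "rail",back([(370,93),(370,86)],.05,INF["top"])[:,0],back((370,80),.09,INF["top"])[0])
i=bot.camera_info("wrist"); im=bot.read_camera("wrist"); v=im.copy()
n=np.array([d[1],-d[0]])
for z,hw,c in ((.071,.008,(0,0,255)),):
    q=np.array([BR+a*d*.104+b*n*hw for a,b in((1,1),(1,-1),(-1,-1),(-1,1))])
    cv2.polylines(v,[np.round(proj(np.c_[q,[z]*4],i)*8).astype(int)],True,c,1,cv2.LINE_AA,3)
for P in (YT,TE,TL): cv2.polylines(v,[np.round(proj(circ(*P,.059,.038),i)*8).astype(int)],True,(255,0,255),1,cv2.LINE_AA,3)
cv2.imwrite("pics/w2.png",v[:,:,::-1])
E
```

```text
tool_pos: [0.6596, -0.015, 0.1693]
wrist_force: [-0.6, -0.5, -0.4]
width: 0.449
t 24.57 tcp [ 0.6596 -0.015   0.1693] yaw -0.126 tilt 0.0062 | rem [0.0079 0.0072 0.0492] turn -0.007 F [-0.6 -0.5 -0.4] grip 0.0 w 0.449 q6 0.07
yellow saucer [ 0.58351904 -0.15132284] rail [0.71347158 0.72805522] [ 0.72590188 -0.06067798  0.09      ]
```

View pics/w2.png

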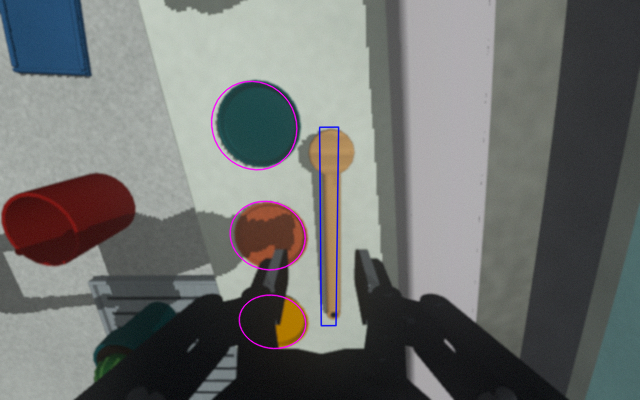

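The saucers match within 2 px. The handle, at about (331,240), lies within 2 mm of the model. Descending.

```bash
echo '[[[0.008,0.008,0.03,-0.007],[0,0,0.04,0],[0,0,0.02,0],[0,0,0,0]]]' > next.json && python3 jog.py next.json | sed -n '2p;4,5p'
python3 -c "
from h import *
d=np.array([.1187,.9929]); G=BR+.04*d; rem(*G,.0535,yaw=-.119)"
```

```text
tool_pos: [0.6667, -0.0059, 0.0823]
wrist_force: [-1.2, 0.4, 0.8]
width: 0.453
t 25.18 tcp [ 0.6667 -0.0059  0.0823] yaw -0.117 tilt 0.0039 | rem [-0.002   0.0011  0.0288] turn 0.002 F [-1.2  0.4  0.8] grip 0.0 w 0.453 q6 0.07
```

```bash
echo '[[[-0.003,0,0.012,0],[0,0,0.01,0],[0,0,0.004,0],[0,0,0,0],[0,0,0,0]]]' > next.json && python3 jog.py next.json | sed -n '2p;4,5p'
python3 -c "
from h import *
d=np.array([.1187,.9929]); G=BR+.04*d; rem(*G,.0535,yaw=-.119)"
```

```text
tool_pos: [0.669, -0.0087, 0.0581]
wrist_force: [-0.4, -0.1, -0.2]
width: 0.452
t 25.8 tcp [ 0.669  -0.0087  0.0581] yaw -0.117 tilt 0.0006 | rem [ 0.0004 -0.0017  0.0046] turn 0.002 F [-0.4 -0.1 -0.2] grip 0.0 w 0.452 q6 0.07
```

```bash
echo '[[[0,0,0.004,0],[0,0,0,0],[0,0,0,0]]]' > next.json && python3 jog.py next.json | sed -n '2p;4,5p'
echo '[[[0,0,0,0],[0,0,0,0],[0,0,0,0],[0,0,0,0]]]' > next.json && python3 jog.py next.json 0.0 30 | sed -n '2p;4,6p'
```

```text
tool_pos: [0.6686, -0.0087, 0.0537]
wrist_force: [-1.8, 0.4, -0.2]
width: 0.452
tool_pos: [0.6688, -0.0087, 0.054]
wrist_force: [0.2, 0.2, 0.7]
width: 0.177
grip_force: 30.9
```

```bash
echo '[[[0,0,-0.01,0],[0,0,-0.03,0],[0,0,-0.035,0],[0,0,-0.03,0],[0,0,0,0]]]' > next.json && python3 jog.py next.json | sed -n '2p;4,6p'
echo '[[[0,-0.03,0,0],[0,-0.05,0,0],[0,-0.05,0,0],[0,-0.05,0,0.036],[0,-0.03,0,0.036]]]' > next.json && python3 jog.py next.json | sed -n '2p;4,6p'
python3 -c "
from h import *
a=np.array([.190,.982]); G=DI+.04*a; rem(*G,.12,yaw=-.191)"
```

```text
tool_pos: [0.6711, -0.0088, 0.163]
wrist_force: [0.4, 0.7, -1.2]
width: 0.183
grip_force: 30.7
tool_pos: [0.4564, 0.0171, 0.1567]
wrist_force: [-0.2, 0.1, -0.3]
width: 0.183
grip_force: 30.7
t 27.93 tcp [0.4564 0.0171 0.1567] yaw -0.19 tilt 0.004 | rem [ 0.2758 -0.0889  0.0368] turn 0.001 F [-0.2  0.1 -0.3] grip 30.7 w 0.183 q6 0.17
```

```bash
echo '[[[0.03,-0.01,0,0],[0.05,-0.015,0,0],[0.05,-0.015,0,0],[0.05,-0.015,0,0],[0.05,-0.015,0,0]]]' > next.json && python3 jog.py next.json | sed -n '2p'
echo '[[[0.035,-0.008,0.01,0],[0.01,0,0.02,0],[0,0,0.01,0],[0,0,0,0]]]' > next.json && python3 jog.py next.json | sed -n '2p;4,6p'
python3 - <<'E'
from h import *
a=np.array([.190,.982]); G=DI+.04*a; rem(*G,.009,yaw=-.191)
cv2.imwrite("pics/s3.png",bot.read_camera("side")[60:300,120:480,::-1].repeat(2,0).repeat(2,1))
E
```

```text
tool_pos: [0.4333, 0.257, 0.1573]
tool_pos: [0.4338, 0.3003, 0.1168]
wrist_force: [-0.3, 0.3, -0.7]
width: 0.183
grip_force: 30.7
t 29.05 tcp [0.4338 0.3003 0.1168] yaw -0.189 tilt 0.0042 | rem [ 0.0024 -0.013   0.1079] turn 0.002 F [-0.3  0.3 -0.7] grip 30.7 w 0.183 q6 0.75
```

View pics/s3.png

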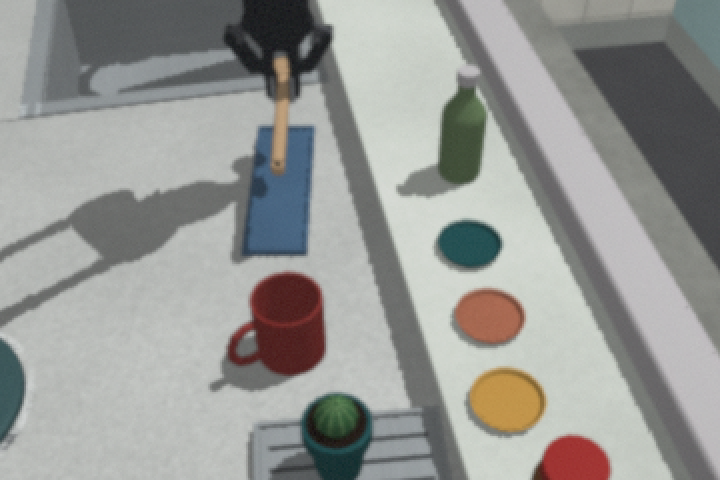

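The brush is held level over the dish, with its tail at crop (278,165). Lowering.

```bash
echo '[[[0.002,-0.013,0.025,0.002],[0,0,0.035,0],[0,0,0.022,0],[0,0,0.007,0],[0,0,0,0]]]' > next.json && python3 jog.py next.json | sed -n '2p;4p'
python3 -c "
from h import *
a=np.array([.190,.982]); G=DI+.04*a; rem(*G,.009,yaw=-.191)"
```

```text
tool_pos: [0.4233, 0.3058, 0.0303]
wrist_force: [1.1, -0.5, -0.4]
t 29.73 tcp [0.4233 0.3058 0.0303] yaw -0.192 tilt 0.0004 | rem [-0.0014 -0.002   0.0213] turn -0.001 F [ 1.1 -0.5 -0.4] grip 30.7 w 0.176 q6 0.77
```

```bash
echo '[[[-0.001,-0.002,0.01,0],[0,0,0.006,0],[0,0,0.003,0],[0,0,0,0]]]' > next.json && python3 jog.py next.json | sed -n '2p;4p'
echo '[[[0,0,0.001,0],[0,0,0,0]]]' > next.json && python3 jog.py next.json | sed -n '2p;4p'
echo '[[[0,0,0.001,0],[0,0,0,0]]]' > next.json && python3 jog.py next.json | sed -n '2p;4p'
```

```text
tool_pos: [0.4205, 0.3054, 0.0105]
wrist_force: [0.3, -0.9, -1.2]
tool_pos: [0.4208, 0.3055, 0.0099]
wrist_force: [0.1, -1.1, -0.8]
tool_pos: [0.4209, 0.3056, 0.009]
wrist_force: [0.0, 0.4, 0.0]
```

```bash
echo '[[[0,0,0.0005,0],[0,0,0,0]]]' > next.json && python3 jog.py next.json | sed -n '2p;4p'
echo '[[[0,0,0,0],[0,0,0,0],[0,0,0,0]]]' > next.json && python3 jog.py next.json 0.35 | sed -n '2p;4,6p'
echo '[[[0,0,-0.015,0],[0,0,-0.03,0],[0,0,-0.05,0],[0,0,-0.06,0],[0,0,-0.03,0]]]' > next.json && python3 jog.py next.json | sed -n '2p;4,6p'
python3 - <<'E'
from h import *
rem(*(TR+.095*ty),.2)
i=bot.camera_info("wrist"); im=bot.read_camera("wrist"); cv2.imwrite("pics/w4.png",im[:,:,::-1])
E
```

```text
tool_pos: [0.4209, 0.3056, 0.0089]
wrist_force: [-0.8, -0.4, 5.2]
tool_pos: [0.4206, 0.3053, 0.008]
wrist_force: [0.5, 0.5, 0.0]
width: 0.347
grip_force: 0.0
tool_pos: [0.4224, 0.3066, 0.1986]
wrist_force: [0.6, 0.1, -1.3]
width: 0.355
grip_force: 0.0
t 31.98 tcp [0.4224 0.3066 0.1986] yaw -0.191 tilt 0.0071 | rem [-0.4622  0.0856 -0.0032] turn -0.084 F [ 0.6  0.1 -1.3] grip 0.0 w 0.355 q6 0.77
```

View pics/w4.png

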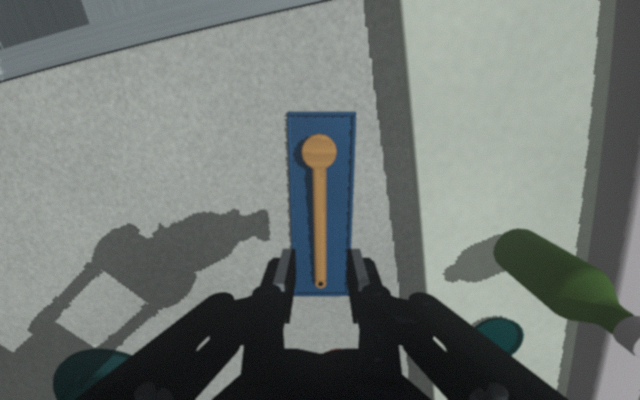

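The brush lies in the dish, head (319,150), tail (321,288). I'll check it numerically while moving back to the teal pot.

```bash
python3 - <<'E'
from h import *
i=bot.camera_info("wrist"); a=np.array([.190,.982])
for uv,z in (((321,289),.02),((319,134),.028),((319,134),.02),((321,112),.01),((325,296),.01),((320,220),.025)):
    p=back(uv,z,i)[0,:2]-DI; print(uv,z,p@a,p@[a[1],-a[0]])
E
echo '[[[-0.05,0.008,0,-0.084],[-0.05,0.01,0,0],[-0.05,0.01,0,0],[-0.05,0.01,0,0],[-0.05,0.01,0,0]]]' > next.json && python3 jog.py next.json 1.0 | sed -n '2p'
echo '[[[-0.05,0.01,0,0],[-0.05,0.01,0,0],[-0.05,0.01,0,0],[-0.03,0,0,0],[0,0,0,0]]]' > next.json && python3 jog.py next.json | sed -n '2p'
python3 -c "
from h import *
rem(*(TR+.095*ty),.0652)"
```

```text
(321, 289) 0.02 -0.10274188253271142 0.0055910291638109275
(319, 134) 0.028 0.10509411289318228 0.0031422828889442543
(319, 134) 0.02 0.10458660319750021 0.0031551481832435635
(321, 112) 0.01 0.12864927556293065 0.005511237456250676
(325, 296) 0.01 -0.12160832602689231 0.011438332138429552
(320, 220) 0.025 0.0012327066822452578 0.0042317785071698776
tool_pos: [0.4374, 0.0501, 0.1939]
tool_pos: [0.4478, -0.1322, 0.1937]
t 33.27 tcp [ 0.4478 -0.1322  0.1937] yaw -0.111 tilt 0.0004 | rem [-0.0343 -0.0255  0.1285] turn -0.004 F [ 0.5  0.3 -0.3] grip 0.0 w 0.997 q6 -0.23
```

```bash
echo '[[[-0.025,-0.018,0,0],[-0.009,-0.008,0.01,-0.004],[0,0,0,0]]]' > next.json && python3 jog.py next.json | sed -n '2p'
echo '[[[0,0,0.03,0],[0,0,0.04,0],[0,0,0.03,0],[0,0,0.01,0],[0,0,0,0]]]' > next.json && python3 jog.py next.json | sed -n '2p;4p'
python3 -c "
from h import *
rem(*(TR+.095*ty),.0652)"
```

```text
tool_pos: [0.4175, -0.1606, 0.1821]
tool_pos: [0.4187, -0.1609, 0.0731]
wrist_force: [0.9, -0.3, -0.1]
t 34.27 tcp [ 0.4187 -0.1609  0.0731] yaw -0.102 tilt 0.0011 | rem [-0.0026  0.0003  0.0079] turn 0.005 F [ 0.9 -0.3 -0.1] grip 0.0 w 1.0 q6 -0.32
```

```bash
echo '[[[-0.0025,0,0.007,0.005],[0,0,0.002,0],[0,0,0,0]]]' > next.json && python3 jog.py next.json | sed -n '2p;4p'
echo '[[[0,0,0,0],[0,0,0,0],[0,0,0,0],[0,0,0,0]]]' > next.json && python3 jog.py next.json 0.6 40 | sed -n '2p;4,6p'
echo '[[[0,0,-0.01,0],[0,0,-0.03,0],[0,0,-0.04,0],[0,0,-0.04,0],[0,0,-0.01,0]]]' > next.json && python3 jog.py next.json  | sed -n '2p;4p;6p'
python3 -c "
from h import *
rem(*(TL+[.001,0]),.19)"
```

```text
tool_pos: [0.4186, -0.1642, 0.0647]
wrist_force: [-0.1, 0.3, -0.1]
tool_pos: [0.4185, -0.1642, 0.0649]
wrist_force: [-2.0, 0.3, 6.4]
width: 0.757
grip_force: 43.7
tool_pos: [0.4202, -0.1648, 0.1973]
wrist_force: [-0.7, -0.6, -2.0]
grip_force: 45.2
t 35.77 tcp [ 0.4202 -0.1648  0.1973] yaw -0.108 tilt 0.006 | rem [0.2469 0.1641 0.0078] turn -0.001 F [-0.7 -0.6 -2. ] grip 45.2 w 0.756 q6 -0.32
```

```bash
echo '[[[0.025,0.017,0,0],[0.045,0.03,0,0],[0.045,0.03,0,0],[0.045,0.03,0,0],[0.045,0.03,0,0]]]' > next.json && python3 jog.py next.json |sed -n '2p'
echo '[[[0.03,0.02,0,0],[0.012,0.008,0.01,0],[0,0,0.025,0],[0,0,0.025,0],[0,0,0,0]]]' > next.json && python3 jog.py next.json |sed -n '2p'
echo '[[[0,0,0,0],[0,0,0,0]]]' > next.json && python3 jog.py next.json |sed -n '2p'
python3 -c "
from h import *
rem(*(TL+[.001,0]),.1089)"
```

```text
tool_pos: [0.5765, 0.0265, 0.1921]
tool_pos: [0.6051, 0.0629, 0.1297]
tool_pos: [0.6099, 0.0635, 0.1357]
t 37.27 tcp [0.6099 0.0635 0.1357] yaw -0.108 tilt 0.0023 | rem [-0.0005  0.0001  0.0268] turn -0.001 F [-0.3  0.4 -2. ] grip 45.3 w 0.759 q6 0.17
```

```bash
echo '[[[0,0,0.01,0],[0,0,0.009,0],[0,0,0.003,0],[0,0,0,0],[0,0,0,0]]]' > next.json && python3 jog.py next.json | sed -n '2p;4p'
echo '[[[0,0,0.002,0],[0,0,0.001,0],[0,0,0,0]]]' > next.json && python3 jog.py next.json | sed -n '2p;4p'
echo '[[[0,0,0.001,0],[0,0,0,0]]]' > next.json && python3 jog.py next.json | sed -n '2p;4p'
echo '[[[0,0,0.001,0],[0,0,0,0]]]' > next.json && python3 jog.py next.json | sed -n '2p;4p'
```

```text
tool_pos: [0.6092, 0.0638, 0.1124]
wrist_force: [0.3, -0.2, -2.1]
tool_pos: [0.6089, 0.0638, 0.1092]
wrist_force: [0.0, 0.0, -1.6]
tool_pos: [0.6091, 0.0639, 0.109]
wrist_force: [-1.7, 0.0, 3.1]
tool_pos: [0.6091, 0.0639, 0.109]
wrist_force: [-3.9, -0.6, 8.9]
```

Contact at the predicted height, so the pot is on the saucer floor. I'll release and fetch the terracotta pot.

```bash
echo '[[[0,0,-0.001,0],[0,0,0,0],[0,0,0,0],[0,0,0,0]]]' > next.json && python3 jog.py next.json 1.0 |sed -n '2p;4,6p'
echo '[[[0,0,-0.02,0],[0,0,-0.04,0],[0,0,-0.03,0],[0,0,-0.005,0],[0,0,0,0]]]' > next.json && python3 jog.py next.json | sed -n '2p;4p'
python3 -c "
from h import *
rem(*TR,.19)"
```

```text
tool_pos: [0.6089, 0.0638, 0.108]
wrist_force: [0.6, 1.3, -0.8]
width: 1.001
grip_force: 0.0
tool_pos: [0.6091, 0.0638, 0.2037]
wrist_force: [0.1, -0.5, -0.8]
t 39.9 tcp [0.6091 0.0638 0.2037] yaw -0.108 tilt 0.0009 | rem [-0.3414 -0.1619  0.0135] turn -0.001 F [ 0.1 -0.5 -0.8] grip 0.0 w 0.997 q6 0.17
```

```bash
echo '[[[-0.048,-0.023,0,0],[-0.05,-0.024,0,0],[-0.05,-0.024,0,0],[-0.05,-0.024,0,0],[-0.05,-0.024,0,0]]]' > next.json && python3 jog.py next.json |sed -n '2p'
echo '[[[-0.05,-0.024,0,0],[-0.033,-0.015,0,0],[-0.01,-0.004,0.01,0],[0,0,0,0],[0,0,0,0]]]' > next.json && python3 jog.py next.json |sed -n '2p'
python3 -c "
from h import *
rem(.4107,-.2584,.0684)"
```

```text
tool_pos: [0.4617, -0.1707, 0.2013]
tool_pos: [0.4114, -0.2566, 0.1924]
t 41.15 tcp [ 0.4114 -0.2566  0.1924] yaw -0.107 tilt 0.0018 | rem [-0.002  -0.0003  0.124 ] turn -0.0 F [ 0.6 -1.  -0.1] grip 0.0 w 0.997 q6 -0.5
```

```bash
echo '[[[-0.002,0,0.03,0],[0,0,0.045,0],[0,0,0.035,0],[0,0,0.011,0],[0,0,0.004,0]]]' > next.json && python3 jog.py next.json | sed -n '2p;4p'
echo '[[[0,0,0,0],[0,0,0,0],[0,0,0,0]]]' > next.json && python3 jog.py next.json | sed -n '2p;4p'
echo '[[[0,0,0,0],[0,0,0,0],[0,0,0,0],[0,0,0,0]]]' > next.json && python3 jog.py next.json 0.6 40 | sed -n '2p;4,6p'
echo '[[[0,0,-0.01,0],[0,0,-0.03,0],[0,0,-0.04,0],[0,0,-0.04,0],[0,0,-0.01,0]]]' > next.json && python3 jog.py next.json  | sed -n '2p;4p;6p'
python3 -c "
from h import *
rem(*(TE+[.001,0]),.19)"
```

```text
tool_pos: [0.4116, -0.2593, 0.0683]
wrist_force: [-0.7, 0.0, 0.3]
tool_pos: [0.4117, -0.2603, 0.0694]
wrist_force: [0.2, -0.1, -0.1]
tool_pos: [0.411, -0.2601, 0.0691]
wrist_force: [-2.1, 1.3, 5.7]
width: 0.757
grip_force: 43.2
tool_pos: [0.4126, -0.2609, 0.2015]
wrist_force: [0.4, -0.3, -2.7]
grip_force: 45.0
t 43.27 tcp [ 0.4126 -0.2609  0.2015] yaw -0.108 tilt 0.006 | rem [0.2364 0.1648 0.0117] turn -0.001 F [ 0.4 -0.3 -2.7] grip 45.0 w 0.754 q6 -0.51
```

```bash
echo '[[[0.023,0.017,0,0],[0.043,0.03,0,0],[0.043,0.03,0,0],[0.043,0.03,0,0],[0.043,0.03,0,0]]]' > next.json && python3 jog.py next.json |sed -n '2p'
echo '[[[0.029,0.02,0,0],[0.011,0.008,0.01,0],[0,0,0.02,0],[0,0,0.02,0],[0,0,0,0]]]' > next.json && python3 jog.py next.json |sed -n '2p'
echo '[[[0,0,0,0],[0,0,0,0]]]' > next.json && python3 jog.py next.json |sed -n '2p'
python3 -c "
from h import *
rem(*(TE+[.001,-.0015]),.1131)"
```

```text
tool_pos: [0.5681, -0.0791, 0.1962]
tool_pos: [0.5969, -0.0447, 0.1443]
tool_pos: [0.601, -0.0445, 0.1494]
t 44.77 tcp [ 0.601  -0.0445  0.1494] yaw -0.109 tilt 0.002 | rem [-0.0006  0.001   0.0363] turn -0.002 F [ 0.1  0.3 -1.5] grip 45.1 w 0.755 q6 -0.01
```

```bash
echo '[[[0,0.001,0.012,0],[0,0,0.012,0],[0,0,0.007,0],[0,0,0.001,0],[0,0,0,0]]]' > next.json && python3 jog.py next.json | sed -n '2p;4p'
echo '[[[0,0,0.002,0],[0,0,0.001,0],[0,0,0,0]]]' > next.json && python3 jog.py next.json | sed -n '2p;4p'
echo '[[[0,0,0.001,0],[0,0,0,0]]]' > next.json && python3 jog.py next.json | sed -n '2p;4p'
echo '[[[0,0,0.001,0],[0,0,0,0]]]' > next.json && python3 jog.py next.json | sed -n '2p;4p'
```

```text
tool_pos: [0.6014, -0.044, 0.1162]
wrist_force: [-0.2, 0.1, -1.1]
tool_pos: [0.6014, -0.044, 0.1134]
wrist_force: [0.8, -0.5, -1.3]
tool_pos: [0.6015, -0.044, 0.1131]
wrist_force: [-3.0, 1.7, 4.0]
tool_pos: [0.6015, -0.044, 0.1131]
wrist_force: [-5.1, 0.8, 10.8]
```

```bash
echo '[[[0,0,-0.001,0],[0,0,0,0],[0,0,0,0],[0,0,0,0]]]' > next.json && python3 jog.py next.json 1.0 |sed -n '2p;4,6p'
echo '[[[0,0,-0.02,0],[0,0,-0.04,0],[0,0,-0.03,0],[0,0,-0.005,0],[0,0,0,0]]]' > next.json && python3 jog.py next.json | sed -n '2p;4p'
python3 -c "
from h import *
rem(.4054,-.354,.19)"
```

```text
tool_pos: [0.6013, -0.044, 0.112]
wrist_force: [-0.4, 0.3, 0.3]
width: 0.997
grip_force: 0.0
tool_pos: [0.6014, -0.044, 0.2077]
wrist_force: [-0.2, 0.3, -1.1]
t 47.4 tcp [ 0.6014 -0.044   0.2077] yaw -0.108 tilt 0.0009 | rem [-0.3293 -0.1615  0.0175] turn -0.001 F [-0.2  0.3 -1.1] grip 0.0 w 1.001 q6 -0.01
```

```bash
echo '[[[-0.047,-0.023,0,0],[-0.05,-0.024,0,0],[-0.05,-0.024,0,0],[-0.05,-0.024,0,0],[-0.05,-0.024,0,0]]]' > next.json && python3 jog.py next.json |sed -n '2p'
echo '[[[-0.045,-0.024,0,0],[-0.027,-0.014,0,0],[-0.01,-0.004,0.01,0],[0,0,0,0],[0,0,0,0]]]' > next.json && python3 jog.py next.json |sed -n '2p'
python3 -c "
from h import *
rem(.4054,-.354,.0645)"
```

```text
tool_pos: [0.4542, -0.2773, 0.2052]
tool_pos: [0.4061, -0.3525, 0.1964]
t 48.65 tcp [ 0.4061 -0.3525  0.1964] yaw -0.107 tilt 0.0019 | rem [-0.0018 -0.0004  0.1319] turn -0.0 F [1.2 0.2 0.3] grip 0.0 w 0.997 q6 -0.65
```

```bash
echo '[[[-0.001,0,0.03,0],[0,0,0.045,0],[0,0,0.038,0],[0,0,0.014,0],[0,0,0.004,0]]]' > next.json && python3 jog.py next.json | sed -n '2p;4p'
echo '[[[0,0,0,0],[0,0,0,0],[0,0,0,0]]]' > next.json && python3 jog.py next.json | sed -n '2p;4p'
echo '[[[0,0,0,0],[0,0,0,0],[0,0,0,0],[0,0,0,0]]]' > next.json && python3 jog.py next.json 0.6 40 | sed -n '2p;4,6p'
echo '[[[0,0,-0.01,0],[0,0,-0.03,0],[0,0,-0.04,0],[0,0,-0.04,0],[0,0,-0.01,0]]]' > next.json && python3 jog.py next.json  | sed -n '2p;4p;6p'
python3 -c "
from h import *
rem(*(YT+[.001,-.0015]),.19)"
```

```text
tool_pos: [0.4062, -0.3541, 0.066]
wrist_force: [-0.4, -0.7, 0.0]
tool_pos: [0.4064, -0.3554, 0.0675]
wrist_force: [-0.4, -1.0, 0.3]
tool_pos: [0.4057, -0.3552, 0.0672]
wrist_force: [-2.3, 0.0, 6.3]
width: 0.756
grip_force: 43.4
tool_pos: [0.4072, -0.3561, 0.1996]
wrist_force: [-0.0, -1.1, -1.1]
grip_force: 44.9
t 50.77 tcp [ 0.4072 -0.3561  0.1996] yaw -0.108 tilt 0.0061 | rem [0.2223 0.1567 0.0096] turn -0.001 F [-0.  -1.1 -1.1] grip 44.9 w 0.756 q6 -0.66
```

```bash
echo '[[[0.022,0.016,0,0],[0.04,0.028,0,0],[0.04,0.028,0,0],[0.04,0.028,0,0],[0.04,0.028,0,0]]]' > next.json && python3 jog.py next.json |sed -n '2p'
echo '[[[0.029,0.02,0,0],[0.011,0.008,0.01,0],[0,0,0.02,0],[0,0,0.02,0],[0,0,0,0]]]' > next.json && python3 jog.py next.json |sed -n '2p'
echo '[[[0,0,0,0],[0,0,0,0]]]' > next.json && python3 jog.py next.json |sed -n '2p'
python3 -c "
from h import *
rem(*(YT+[.001,-.0015]),.1112)"
```

```text
tool_pos: [0.5524, -0.1859, 0.1942]
tool_pos: [0.5814, -0.1511, 0.1423]
tool_pos: [0.5853, -0.1516, 0.1474]
t 52.27 tcp [ 0.5853 -0.1516  0.1474] yaw -0.109 tilt 0.002 | rem [-0.0002  0.0017  0.0362] turn -0.002 F [ 0.  -0.7 -1.8] grip 45.0 w 0.761 q6 -0.19
```

```bash
echo '[[[0,0.001,0.012,0],[0,0,0.012,0],[0,0,0.007,0],[0,0,0.001,0],[0,0,0,0]]]' > next.json && python3 jog.py next.json | sed -n '2p;4p'
echo '[[[0,0,0.002,0],[0,0,0.001,0],[0,0,0,0]]]' > next.json && python3 jog.py next.json | sed -n '2p;4p'
echo '[[[0,0,0.001,0],[0,0,0,0]]]' > next.json && python3 jog.py next.json | sed -n '2p;4p'
echo '[[[0,0,0.001,0],[0,0,0,0]]]' > next.json && python3 jog.py next.json | sed -n '2p;4p'
```

```text
tool_pos: [0.5858, -0.1509, 0.1142]
wrist_force: [0.1, 0.3, -0.9]
tool_pos: [0.5858, -0.151, 0.1114]
wrist_force: [-0.4, 0.1, -1.3]
tool_pos: [0.5859, -0.1511, 0.1112]
wrist_force: [-2.5, 0.2, 4.2]
tool_pos: [0.5859, -0.1511, 0.1112]
wrist_force: [-4.9, 0.4, 9.7]
```

```bash
echo '[[[0,0,-0.001,0],[0,0,0,0],[0,0,0,0],[0,0,0,0]]]' > next.json && python3 jog.py next.json 1.0 |sed -n '2p;4,6p'
echo '[[[0,0,-0.02,0],[0,0,-0.04,0],[0,0,-0.05,0],[0,0,-0.01,0],[0,0,0,0]]]' > next.json && python3 jog.py next.json | sed -n '2p;4p'
echo '[[[-0.03,-0.04,0,0],[-0.03,-0.04,0,0],[-0.04,-0.04,0,0],[-0.04,-0.03,0,0],[-0.02,0,0,0]]]' > next.json && python3 jog.py next.json | sed -n '2p;4p'
echo '[[[0,0,0,0],[0,0,0,0],[0,0,0,0]]]' > next.json && python3 jog.py next.json | sed -n '2p;4p'
python3 - <<'E'
from h import *
t=bot.read_camera("top"); i=INF["top"]
v=cv2.resize(t,None,fx=2,fy=2,interpolation=cv2.INTER_CUBIC)
for P in (YT,TE,TL):
  for z,r in ((.134,.033),(.059,.038)): cv2.polylines(v,[np.round(proj(circ(*P,z,r),i)*16).astype(int)],True,(255,0,255),1,cv2.LINE_AA,3)
cv2.imwrite("pics/t5.png",v[170:620,260:1040,::-1])
E
```

```text
tool_pos: [0.5857, -0.1509, 0.11]
wrist_force: [0.6, -0.4, -0.0]
width: 0.999
grip_force: 0.0
tool_pos: [0.5866, -0.1512, 0.2325]
wrist_force: [-1.1, -0.2, -0.3]
tool_pos: [0.4164, -0.2944, 0.2284]
wrist_force: [0.7, -0.9, 0.2]
tool_pos: [0.42, -0.2929, 0.2299]
wrist_force: [0.5, -0.4, -0.1]
```

View pics/t5.png

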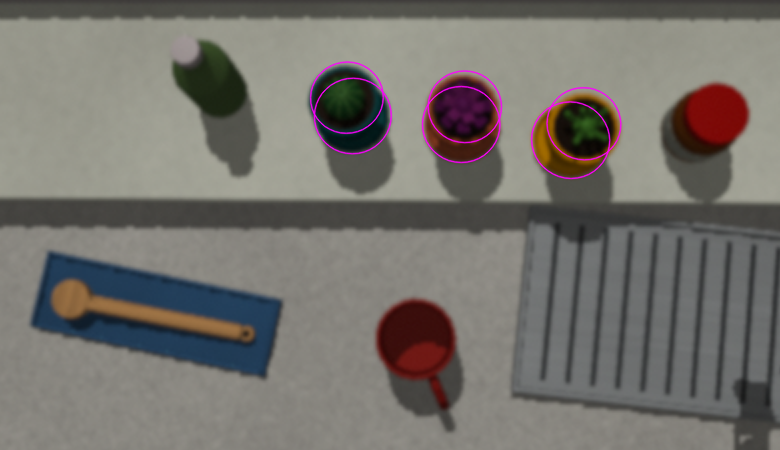

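The teal (347,105), terracotta (463,115) and yellow (578,132) pots sit upright in their own saucers. The brush lies in the dish at (155,312), and the bottle, jar and mug have not moved. Handing in.

```bash
python3 -c "
from workcell import bot
print(bot.finish_job())"
```

```text
the job is handed in; nothing more can be done
None
```

I handed the job in at about 55 s on the robot's clock: all three pots are back upright in their own saucers, the brush lies bristles-down in the blue dish, and the last picture shows the bottle, jar and mug unmoved; no verdict came back.

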